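# Load the topping dispenser and hold its sprung gate rod open at the mark

## Robot

A 7-joint arm with a two-finger parallel gripper is mounted at the origin on a cart in front of the work surface, level with it; the furniture and walls round the work are solid. World frame = base frame: x ahead of the robot, y to its left, z up, the work surface at z = 0. Lengths are in m, angles in rad, forces in N, time in s.
With the tool pointing down it reaches from about 0.4 to 0.9 m from the base axis. Payload 5.5 kg.
Tool frame: the origin (TCP) lies on the centre line of the jaws, within the pads' length; the fingertips stand env.tips_ahead ahead of it and the grasp point (between the pads) lies 5 mm behind it (env.tips_ahead is the distance from the TCP to the fingertips, in m); z points along the fingers, y is the line along which they close (so a half turn about z gives the same grasp; the last joint's range is limited). The gripper opens to 92 mm and grips with 3 to 60 N. Pads are 19 mm wide; open, the fingers measure 130 mm over their backs; the gripper's body (75 mm by 190 mm) begins 47 mm behind the grasp point.
Start: joints at [1.369, 0.501, -0.427, 1.55, 0.221, 1.138, -0.21], TCP at [0.291, -0.581, 0.241] pointing down, gripper open.
Joint ranges: [-2.88, 2.88], [-0.31, 2.03], [-1.54, 1.56], [0.2, 2.42], [-1.41, 4.55], [0.19, 2.02], [-2.57, 2.57]. Speed limits (rad/s): [2.57, 2.57, 3.14, 3.14, 3.14, 3.14, 3.14].

## Interface

Orientations are given as a 3x3 rotation matrix whose columns are the frame's x, y, z axes.
In Python, from station import env, snapshot, hand_in gives the robot as it stands.
- The arm moves only by the tool step_arm, never from a script. Its argument "rows" is one flat list of numbers, 5 for each row, row after row: the opening, from -1 (shut) to 1 (fully open), then the shift along the tool's x, y, z in m, then the turn about the tool's z in rad. In form: [jaw, tx, ty, tz, yaw, jaw, tx, ty, tz, yaw, ...]. A call has 1 to 12 rows; each row shifts and turns the commanded pose from where the row before left it, along the tool's axes as they then stand; what a row does not reach is not made up. A row lasts 1/8 s, in which the tool goes at most 62.5 mm and 10.7 degrees, less where a joint would pass 70% of its speed; a pose out of reach is approached as far as the arm can. A call is refused whole if a number of a shift passes 0.0625 or a number of a turn 0.188, either way. A call with a gripper value outside its range is refused whole. The fingers move at their own pace and stop on an object; "grip_force" is the grip in N (left out, the last holds). Time passes only in rows, so rows that do not move let the fingers close. It gives the time, the measured TCP pose, the force, the opening and the grip force at its end, in the units of the state.
- env.sense(): the state, without advancing time (a new reading comes with each control period).
- snapshot(name): name is "scene" or "top" or "wrist"; returns a dict with "frame" (384x512x3 uint8, blue, green, red), "mtx" (3x3 intrinsics, pixels), "R" (3x3) and "t" (3): a world point X has camera coordinates R X + t. Camera axes: x right, y down, z forward; pixel columns grow to the right and rows downward; lengths in m; the calibration is good to about 2 mm. A picture is of the moment at which its call begins. There is no depth.
- hand_in(): hands the job in; it is judged then, once.
The state is a dict: "t": time; "joint_positions": joint angles; "qd": joint speeds; "joint_efforts": joint torques, N m; "tool_pos": TCP position; "orientation": TCP orientation; "force": force on the tool from outside, world axes, zero at the start; "moment": the same for the moment, N m; "width": finger opening in m; "gripper_force": force on a finger pad.
Only numpy, scipy, OpenCV 4.12 (cv2) and the standard library are available. Lean on these libraries where they do the work, as an engineer would, in place of code of your own. Each camera call takes 0.05 s, during which the arm holds its last target. There are 200 camera calls.

## Task

Pour all four topping nuggets from the steel scoop into the dispenser's funnel, then stand the scoop back upright on the table or tray and let go of it. Then pull the dispenser's spring-loaded rod out by its black upright grip until the ring on the rod has just come clear of the sleeve mouth (70 mm of pull, short of the end stop), so that the nuggets drop into the cup below, which stays in place. Finish while still holding the rod there, as it springs back if released, and leave the other things standing where they are.

Things in the scene. Friction and masses are not known exactly. Their poses are not given: they have to be found in the camera images.
- dispenser: Fixed steel dispenser: a funnel on four posts (at x, y = +-54 mm, up to z 152 mm) over a 150 x 150 mm base plate, a cup between the posts. Origin under the centre of the base, on the funnel's axis; z up. The rod comes out along its -x. In front a flat guide channel (82 mm wide, z 81 to 103 mm, x -55 to -115 mm) ends in the rod's sleeve.
- hopper_mouth (a point): Centre of the funnel's mouth, in the plane of its rim, 186 mm above the table; axes as dispenser. Mouth 122 mm inside, 128 mm outside; straight rim 20 mm deep, then narrowing to a 56 mm throat, shut below by a sliding gate at z 94 mm.
- sleeve_mouth (a point): Centre of the mouth of the round sleeve (21 mm outside) from which the 10 mm rod comes out; 129 mm in front of the funnel's axis, 92 mm above the table; axes as dispenser; fixed.
- pull_rod (a joint): How far the rod, which carries the gate, is pulled out, m. 0: rest, gate shut. Spring 4.5 N at 0, 11 N at 0.07; end stop at 0.100; springs back when released. Ring mark (13.6 mm across, 4 mm wide, on the rod) hides in the sleeve at rest; its rear edge leaves the sleeve mouth at 0.070: the mark. Throat fully open from 0.06.
- rod_grip (a point): Grasp point on the rod's black upright grip, on its mid-plane, 130 mm above the table; moves with the rod; axes as dispenser; at rest 163 mm before the funnel's axis. The grip is 14 mm thick (y), with a flat waist 34 mm long (x) between end flanges 26 mm wide, 5 mm thick; it reaches from 46 mm below to 20 mm above this point. Free at both sides and above.
- catch_cup: Loose open metal cup, 100 mm across the rim, 70 mm high, wall 3 mm, standing on the dispenser's base plate (6 mm thick) under the throat. Origin at the centre of its underside.
- scoop: Loose steel scoop, about 250 g, 116 mm long, 66 mm wide. Origin at the centre of its flat underside (74 mm long); z up, x toward the pouring lip. Walls 3 mm thick, 48 mm high; in front the floor rises from x 36 mm at 22 degrees to the lip. Tipped lip-down by 60 to 70 degrees, the nuggets tumble out over the lip.
- scoop_handle (a point): Centre of the scoop's black handle bar (x 3, z 98 mm in the scoop's frame, same axes): 86 mm long (x), 18 mm wide (y), 16 mm high, held by a post at the back (-x) end; gripped across y. 42 mm of free air between the bar and the walls' upper edge.
- scoop_lip (a point): Middle of the scoop's open pouring lip (x 78, z 18 mm in the scoop's frame, same axes). The scoop starts on a fixed baking tray with a 2 mm floor and a 22 mm high rim all round.
- nugget_0: Loose brown nugget, a rounded barrel 22 mm across and 20 mm long, about 12 g; origin at its centre. Starts in the scoop.
- nugget_1: Loose brown nugget, a rounded barrel 22 mm across and 20 mm long, about 12 g; origin at its centre. Starts in the scoop.
- nugget_2: Loose brown nugget, a rounded barrel 22 mm across and 20 mm long, about 12 g; origin at its centre. Starts in the scoop.
- nugget_3: Loose brown nugget, a rounded barrel 22 mm across and 20 mm long, about 12 g; origin at its centre. Starts in the scoop.
- spice_jar: Bystander: spice jar, 47 mm across, 98 mm high; origin under its centre.
- liner_stack: Bystander: stack of foil baking cups, 72 mm across, 61 mm high; origin under its centre.
- cupcake: Bystander: chocolate cupcake, 76 mm across, 64 mm high; origin under its centre.

How it is judged:
By the outcome, as a careful person would: the job done as asked, in the order asked, and still so for the second after the job is handed in, while the arm keeps its last pose, push and grip.
It also fails if it takes over 72 s, if anything falls off the work surface, if the arm or the gripper's body presses on something with over 40 N, if the wrist force passes 120 N, or if a joint passes its speed limit or range.

## Working session

There is one attempt and no reset: what is moved stays moved. The work goes in short steps, Python scripts to look and compute and a tool call to move; the robot and the scene stay as the last step left them, time stands still between calls to the robot, and variables do not carry over. Pictures are saved under pics/ and viewed, at most 10 in all, crops included, and the job is handed in when it is done.

Besides the shell and the picture viewer there is one more tool, called after "Call:" as name(argument=value, ...), one argument or row to a line, values as JSON. step_arm: Moves the arm, as the interface text tells. Its arguments: {"type":"object","properties":{"rows":{"type":"array"},"grip_force":{"type":"number"}},"required":["rows"]}

```bash
mkdir -p pics; ls
python3 - <<'E'
from station import env, snapshot
import cv2,numpy as np,pickle
d={n:snapshot(n) for n in("scene","top","wrist")}
pickle.dump(d,open('s0.pkl','wb'))
for n in d: cv2.imwrite(f'pics/{n}0.png',d[n]['frame']); print(n,d[n]['mtx'].round(1).tolist(),d[n]['R'].round(3).tolist(),d[n]['t'].round(3).tolist())
print(env.sense(),env.tips_ahead)
E
```

```text
pics
scene [[443.5, 0.0, 257.4], [0.0, 443.5, 197.3], [0.0, 0.0, 1.0]] [[-0.439, -0.899, 0.015], [-0.638, 0.3, -0.709], [0.633, -0.321, -0.705]] [0.334, 0.447, 1.005]
top [[479.5, 0.0, 256.2], [0.0, 479.5, 190.2], [0.0, 0.0, 1.0]] [[-0.022, -1.0, -0.006], [-0.979, 0.022, -0.205], [0.205, 0.001, -0.979]] [0.081, 0.63, 1.631]
wrist [[298.8, 0.0, 255.5], [0.0, 298.8, 192.8], [0.0, 0.0, 1.0]] [[0.449, -0.894, -0.002], [-0.862, -0.433, 0.264], [-0.237, -0.117, -0.964]] [-0.648, -0.033, 0.391]
{'t': 0.15, 'joint_positions': array([ 1.36920348,  0.50164083, -0.42681698,  1.55117779,  0.22083428,
        1.1382937 , -0.21027957]), 'qd': array([-0.00208853, -0.00102892,  0.00013494, -0.00335614,  0.0022939 ,
        0.00191208,  0.0003027 ]), 'joint_efforts': array([-7.42520409e-03, -5.67095447e+01, -5.82581162e+00, -2.79449576e+01,
       -6.88036485e-02,  2.65002076e-02,  1.40347097e-04]), 'tool_pos': array([ 0.2910852 , -0.58062003,  0.23992369]), 'orientation': array([[ 8.93888408e-01,  4.48289095e-01, -6.34082020e-04],
       [ 4.48289543e-01, -8.93887430e-01,  1.32249783e-03],
       [ 2.60634098e-05, -1.46641782e-03, -9.99998924e-01]]), 'force': array([-0.62448964, -0.60977784, -0.11593368]), 'moment': array([-0.02020881, -0.00408604, -0.01431536]), 'gripper_force': 0.0, 'width': 0.09171566309862275} 0.014
```

View pics/top0.png

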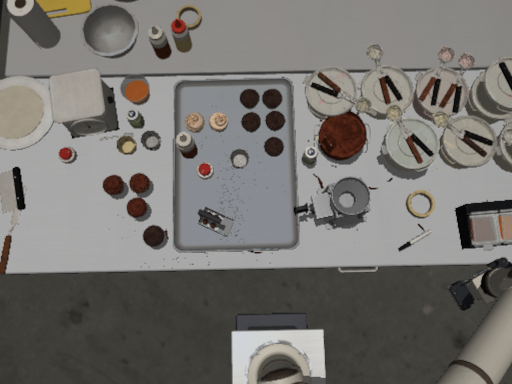

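View pics/scene0.png

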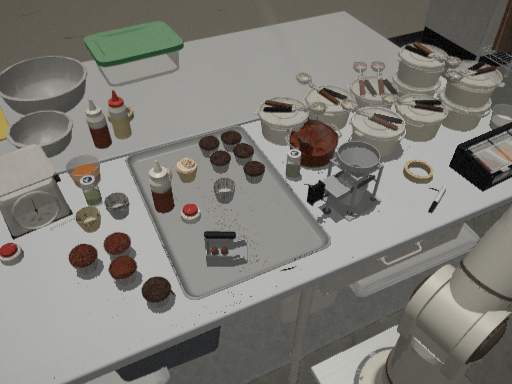

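The top view shows the funnel at about (349,195), the rod grip at (302,210) and the scoop at (215,221). In the scene view the funnel is at (360,158), the grip at (315,192) and the scoop at (225,245). I'll crop both views for detail.

Run:
```python
import cv2,numpy as np,pickle
d=pickle.load(open('s0.pkl','rb'))
T=d['top']['frame'];S=d['scene']['frame']
r=lambda a:cv2.resize(a,(400,300),interpolation=cv2.INTER_CUBIC)
a=np.vstack([np.hstack([r(T[192:252,180:260]),r(T[165:240,285:385])]),np.hstack([r(S[217:277,185:265]),r(S[135:225,290:410])])])
cv2.imwrite('pics/crop1.png',a)
```

```text
(no output)
```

View pics/crop1.png

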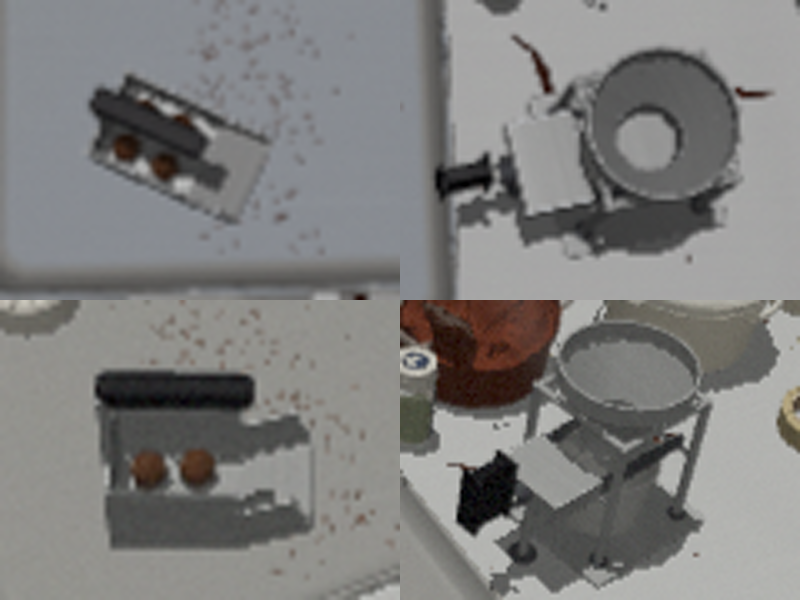

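```bash
cat > h.py <<'E'
import numpy as np,cv2
def ray(c,p):
    p=cv2.undistortPoints(np.array([[p]],float),c['mtx'],None)[0,0]
    return -c['R'].T@c['t'], c['R'].T@np.array([*p,1.])
def onz(c,p,z):
    o,v=ray(c,p); return o+v*(z-o[2])/v[2]
def tri(c1,p1,c2,p2):
    P=[c['mtx']@np.c_[c['R'],c['t']] for c in(c1,c2)]
    X=cv2.triangulatePoints(*P,np.array(p1,float).reshape(2,1),np.array(p2,float).reshape(2,1))
    return X[:3,0]/X[3,0]
def proj(c,X): return cv2.projectPoints(np.array(X,float).reshape(-1,3),cv2.Rodrigues(c['R'])[0],c['t'],c['mtx'],None)[0][:,0]
def blobs(c,mask,box,minA=8):
    x0,y0,x1,y1=box; m=np.zeros_like(mask,np.uint8); m[y0:y1,x0:x1]=mask[y0:y1,x0:x1]
    n,l,s,ce=cv2.connectedComponentsWithStats(m)
    return [(ce[i],s[i],np.argwhere(l==i)[:,::-1]) for i in range(1,n) if s[i,4]>=minA]
E
python3 - <<'E'
import pickle; from h import *
d=pickle.load(open('s0.pkl','rb')); T,S=d['top'],d['scene']
def dark(c,th): return (c['frame'].max(2)<th).astype(np.uint8)
for n,c,boxes in(("top",T,[(190,200,240,240),(290,198,316,220)]),("scene",S,[(198,228,242,243),(300,175,324,210)])):
  for b in boxes:
    for th in (45,65):
      for ce,s,p in blobs(c,dark(c,th),b): 
        r=cv2.minAreaRect(p.astype(np.float32)); print(n,b[:2],th,ce.round(1),s,cv2.boxPoints(r).round(1).tolist() if s[4]>30 else '')
# handle ends from crop
f=lambda b:np.array(b)
print('handle',tri(T,(199.3,213.3),S,(204.7,234.8)),tri(T,(220.3,219.5),S,(235.5,235.2)))
# rim: outer-rim points of crop -> plane z=.186, circle radius .064
cr=lambda q:(285+q[0]/4,165+q[1]/4)
cs=lambda q:(290+q[0]/400*120,135+q[1]/300*90)
tp=[cr((x-400,y)) for x,y in[(587,125),(738,125),(662,48),(662,200),(608,72),(718,72),(718,178),(608,180)]]
sp=[cs((x-400,y-300)) for x,y in[(553,362),(703,378),(628,321),(590,333),(670,335),(620,410),(690,403)]]
from scipy.optimize import least_squares
for c,pp in((T,tp),(S,sp)):
    Q=np.array([onz(c,p,.186)[:2] for p in pp]); r=least_squares(lambda v:np.hypot(*(Q-v[:2]).T)-.064,Q.mean(0)); print('rim',r.x,r.fun.round(4))
# scoop lip corners / back corners top crop (z top wall .050, lip z .020)
ct=lambda q:(180+q[0]/5,192+q[1]/5)
print('lip',onz(T,ct((270,140)),.020),onz(T,ct((238,222)),.020))
print('lip scene',[onz(S,(185+x/5,217+y/5),.020) for x,y in((305,115),(312,228))])
E
```

```text
top (190, 200) 45 [207.6 218.5] [199 213  21  11  47] [[197.0, 217.5], [199.0, 213.0], [219.39999389648438, 222.1999969482422], [217.39999389648438, 226.6999969482422]]
top (190, 200) 45 [209.5 213.6] [207 213   6   3   8] 
top (190, 200) 45 [213.7 224.1] [212 223   4   4   9] 
top (190, 200) 65 [209.8 218.7] [198 208  27  21 260] [[194.8000030517578, 219.0], [201.10000610351562, 205.3000030517578], [227.89999389648438, 217.60000610351562], [221.5, 231.39999389648438]]
top (290, 198) 45 [300.2 209.4] [294 204  14  11  62] [[292.79998779296875, 207.3000030517578], [306.0, 204.0], [307.70001220703125, 210.8000030517578], [294.5, 214.10000610351562]]
top (290, 198) 45 [312.5 211.4] [311 210   4   4  10] 
top (290, 198) 65 [300.3 209. ] [294 204  14  11  88] [[293.0, 206.39999389648438], [306.3999938964844, 203.89999389648438], [307.79998779296875, 211.6999969482422], [294.3999938964844, 214.10000610351562]]
top (290, 198) 65 [312.4 211.2] [310 208   5   7  20] 
scene (198, 228) 45 [219.5 235. ] [204 232  31   7 203] [[204.0, 232.0], [234.0, 232.0], [234.0, 238.0], [204.0, 238.0]]
scene 
[... 176 characters left out ...]
8438, 239.1999969482422]]
scene (300, 175) 45 [315.4 192.5] [307 181  17  24 263] [[307.0, 181.0], [323.0, 181.0], [323.0, 204.0], [307.0, 204.0]]
scene (300, 175) 65 [315.4 192.5] [307 180  17  25 282] [[307.0, 180.0], [323.0, 180.0], [323.0, 204.0], [307.0, 204.0]]
handle [0.54669181 0.26345431 0.10749898] [0.52321713 0.18916666 0.09492897]
rim [ 0.57971381 -0.24132178] [-0.0023 -0.0024 -0.     -0.0012 -0.0027  0.0004 -0.0018  0.0013]
rim [ 0.5757435  -0.24251266] [ 0.0049 -0.0008  0.0036 -0.0073  0.     -0.0028  0.0008]
lip [0.53350401 0.14904922 0.02      ] [0.47506216 0.17257686 0.02      ]
lip scene [array([0.5492635, 0.1409153, 0.02     ]), array([0.47376809, 0.1717703 , 0.02      ])]
```

The black masks give the handle bar centre at about (0.535, 0.226) and the lip direction at about 249°. The funnel centre is at about (0.578, -0.242). I'll turn and move over the scoop, then look with the wrist camera.

Call:
step_arm(
  rows=[1,0,0,-0.012,-0.148,1,0,0,-0.012,-0.148,1,0,0,-0.012,-0.148,1,0,0,-0.012,-0.148,1,0,0,-0.012,-0.148,1,0.045,-0.004,0,0,1,0.045,-0.004,0,0,1,0.045,-0.004,0,0,1,0.045,-0.004,0,0,1,0.045,-0.004,0,0,1,0.045,-0.004,0,0],
)

```text
t: 1.52
tool_pos: [0.3657, -0.3188, 0.3006]
orientation: [[0.358, 0.934, -0.0], [0.934, -0.358, -0.0], [-0.0, -0.0, -1.0]]
force: [0.6, 0.6, 1.4]
width: 0.0915
gripper_force: 0.0
```

Call:
step_arm(
  rows=[1,0.045,-0.003,0,0,1,0.045,-0.003,0,0,1,0.045,-0.003,0,0,1,0.045,-0.003,0,0,1,0.045,-0.003,0,0,1,0.045,-0.003,0,0,1,0.045,-0.003,0,0,1,0.045,-0.003,0,0,1,0.045,-0.003,0,0,1,0.045,-0.003,0,0,1,0.045,-0.003,0,0,1,0,0,0,0],
)

```text
t: 3.02
tool_pos: [0.5114, 0.1584, 0.3008]
orientation: [[0.351, 0.936, -0.0], [0.936, -0.351, 0.003], [0.003, -0.001, -1.0]]
force: [-1.8, -0.8, -0.9]
width: 0.0915
gripper_force: 0.0
```

Run:
```python
from station import env, snapshot
import cv2,pickle
w=snapshot('wrist');pickle.dump(w,open('w1.pkl','wb'));cv2.imwrite('pics/w1.png',w['frame'])
s=env.sense();print(s['tool_pos'],s['orientation'].round(4),s['joint_positions'].round(2),s['t'])
from h import *
print(proj(w,[[.535,.226,.1],s['tool_pos']-[0,0,.014]]))
```

```text
[0.51133302 0.15575412 0.30043382] [[ 3.539e-01  9.353e-01 -1.000e-03]
 [ 9.353e-01 -3.539e-01  1.000e-03]
 [ 6.000e-04 -1.200e-03 -1.000e+00]] [ 0.48  0.36 -1.03  1.76  0.33  1.21 -1.  ] 3.075
[[254.43635107 111.70829691]
 [257.54511811 244.35230905]]
```

View pics/w1.png

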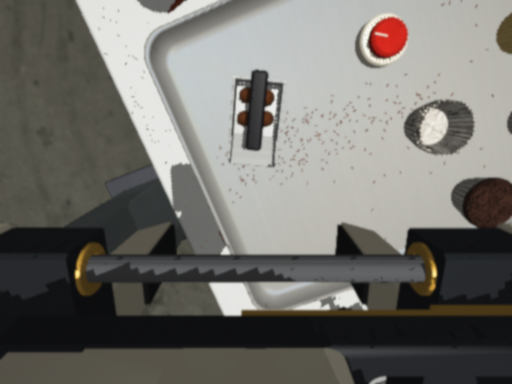

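The wrist view shows the bar from (260,70) to (253,150), with four nuggets beside it and the lip pointing down the image. I'll measure the bar from its mask.

Run:
```python
import pickle; from h import *
w=pickle.load(open('w1.pkl','rb'))
m=(w['frame'].max(2)<60).astype(np.uint8)
for ce,s,p in blobs(w,m,(225,60,295,172),40):
    b=cv2.boxPoints(cv2.minAreaRect(p.astype(np.float32)));print(ce,s,b.tolist())
    W=np.array([onz(w,q,.106) for q in b]);print(W.round(4))
    W2=np.array([onz(w,q,.106)[:2] for q in p]);mu=W2.mean(0);u=np.linalg.svd(W2-mu)[2][0];print(mu,u,np.degrees(np.arctan2(u[1],u[0])),np.ptp((W2-mu)@u))
print('lip corners',onz(w,(231,163),.02),onz(w,(272,166),.02))
```

```text
[254.10548087 114.9131334 ] [243  71  26  79 967] [[238.48316955566406, 147.42697143554688], [245.8719482421875, 69.8449478149414], [269.042724609375, 72.05169677734375], [261.6539306640625, 149.63372802734375]]
[[0.5044 0.1958 0.106 ]
 [0.5416 0.2692 0.106 ]
 [0.5638 0.2586 0.106 ]
 [0.5281 0.1843 0.106 ]]
[0.53332743 0.2225841 ] [-0.4153391  -0.90966666] -114.54067272736837 0.0824140167081704
lip corners [0.47815508 0.17137115 0.02      ] [0.53184029 0.14660417 0.02      ]
```

Call:
step_arm(
  rows=[1,0,0,0,0.07,1,0.0272,-0.0042,0.02,0,1,0.0272,-0.0041,0.025,0,1,0,0,0.025,0,1,0,0,0.025,0,1,0,0,0.025,0,1,0,0,0.025,0,1,0,0,0.02,0,1,0,0,0.02,0,1,0,0,0.02,0,1,0,0,0,0,1,0,0,0,0],
)

```text
t: 4.58
tool_pos: [0.5276, 0.207, 0.0961]
orientation: [[0.422, 0.907, 0.001], [0.907, -0.422, 0.001], [0.001, 0.0, -1.0]]
force: [1.3, 0.3, 0.3]
width: 0.0921
gripper_force: 0.0
```

Run:
```python
from station import env, snapshot
from h import *
import pickle
w=snapshot('scene');t=snapshot('top');pickle.dump((w,t),open('s2.pkl','wb'))
s=env.sense();print(s['tool_pos'],s['orientation'].round(3).tolist(),s['force'])
a=cv2.resize(w['frame'][180:285,160:300],(533,400));cv2.imwrite('pics/s2.png',a)
```

```text
[0.5279396  0.20703425 0.09654376] [[0.422, 0.907, 0.001], [0.907, -0.422, 0.001], [0.001, 0.001, -1.0]] [-0.58429454 -0.45568568  0.50897896]
```

View pics/s2.png

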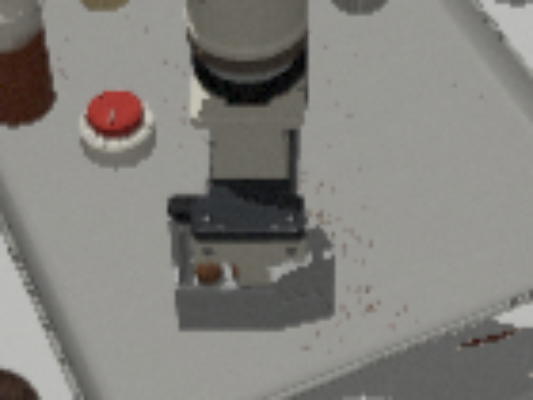

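The gripper straddles the bar and the scoop is undisturbed. I'll close and lift.

Call:
step_arm(
  rows=[-1,0,0,0,0,-1,0,0,0,0,-1,0,0,0,0,-1,0,0,0,0,-1,0,0,0,0,-1,0,0,0,0,-1,0,0,0,0,-1,0,0,0,0],
  grip_force=40,
)

```text
t: 5.68
tool_pos: [0.5274, 0.2065, 0.0957]
orientation: [[0.422, 0.906, 0.0], [0.906, -0.422, -0.0], [0.0, 0.0, -1.0]]
force: [1.0, 0.5, -2.2]
width: 0.0176
gripper_force: 39.9
```

Call:
step_arm(
  rows=[-1,0,0,-0.005,0,-1,0,0,-0.01,0,-1,0,0,-0.015,0,-1,0,0,-0.02,0,-1,0,0,-0.025,0,-1,0,0,-0.025,0,-1,0,0,-0.025,0,-1,0,0,-0.025,0,-1,0,0,-0.02,0,-1,0,0,-0.01,0,-1,0,0,0,0],
)

```text
t: 7.05
tool_pos: [0.5276, 0.2066, 0.2764]
orientation: [[0.422, 0.906, 0.001], [0.906, -0.422, 0.0], [0.001, 0.001, -1.0]]
force: [-0.2, -1.3, -2.6]
width: 0.0181
gripper_force: 39.9
```

Run:
```python
from station import env, snapshot
from h import *
import pickle
w=snapshot('scene');pickle.dump(w,open('s3.pkl','wb'))
s=env.sense();print(s['tool_pos'],s['orientation'].round(3).tolist(),s['force'],s['moment'],s['width'])
X=s['tool_pos'];u,v=proj(w,[X])[0].astype(int);print(u,v)
a=cv2.resize(w['frame'][v-40:v+65,u-70:u+70],(533,400));cv2.imwrite('pics/s3.png',a)
```

```text
[0.52719011 0.20631664 0.27548578] [[0.422, 0.906, -0.0], [0.906, -0.422, -0.0], [-0.0, -0.0, -1.0]] [-1.23453077 -0.29165529 -3.44681172] [-0.09028924 -0.07686472  0.00254679] 0.017518538664920896
225 187
```

View pics/s3.png

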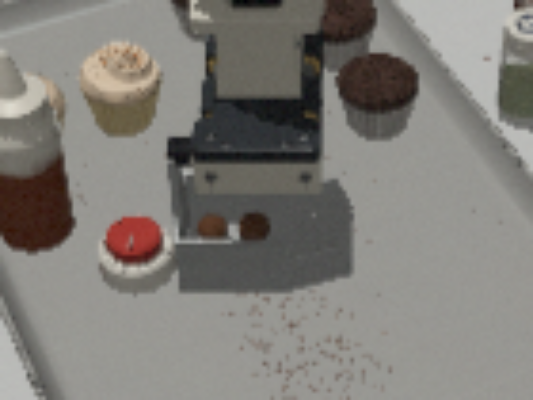

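Lifted level with the nuggets inside. Next I'll carry it to the funnel.

Call:
step_arm(
  rows=[-1,-0.008,0.005,-0.01,0,-1,-0.016,0.011,-0.01,0,-1,-0.025,0.017,-0.01,0,-1,-0.03,0.02,0,0,-1,-0.03,0.02,0,0,-1,-0.03,0.02,0,0,-1,-0.03,0.02,0,0,-1,-0.03,0.02,0,0,-1,-0.03,0.02,0,0,-1,-0.03,0.02,0,0,-1,-0.03,0.02,0,0,-1,-0.025,0.017,0,0],
)

```text
t: 8.6
tool_pos: [0.5846, -0.1694, 0.3053]
orientation: [[0.424, 0.906, -0.001], [0.906, -0.424, -0.0], [-0.001, -0.001, -1.0]]
force: [1.1, 1.3, -1.9]
width: 0.0177
gripper_force: 39.9
```

Call:
step_arm(
  rows=[-1,-0.02,0.013,0,0,-1,-0.01,0.007,0,0,-1,-0.004,0.003,0,0,-1,0,0,0,0,-1,0,0,0,0],
)

```text
t: 9.22
tool_pos: [0.5918, -0.2058, 0.306]
orientation: [[0.42, 0.907, 0.0], [0.907, -0.42, 0.0], [0.0, -0.0, -1.0]]
force: [0.1, -1.0, -2.6]
width: 0.0176
gripper_force: 39.9
```

Run:
```python
from station import env, snapshot
from h import *
import pickle
w=snapshot('scene');t=snapshot('top');pickle.dump((w,t),open('s4.pkl','wb'))
s=env.sense();print(s['tool_pos'],s['orientation'].round(3).tolist(),s['force'],s['moment'],s['width'],s['joint_positions'].round(2))
r=lambda a:cv2.resize(a,(400,300),interpolation=cv2.INTER_CUBIC)
cv2.imwrite('pics/s4.png',np.hstack([r(w['frame'][80:230,260:460]),r(t['frame'][135:240,280:420])]))
```

```text
[ 0.59173288 -0.20615927  0.3059504 ] [[0.421, 0.907, 0.0], [0.907, -0.421, 0.0], [0.0, 0.0, -1.0]] [-1.16530979  1.20632019 -2.2827447 ] [-0.03333426 -0.04486098 -0.02840379] 0.01771089597559387 [ 0.91  0.51 -0.89  1.53  0.4   1.3  -0.46]
```

View pics/s4.png

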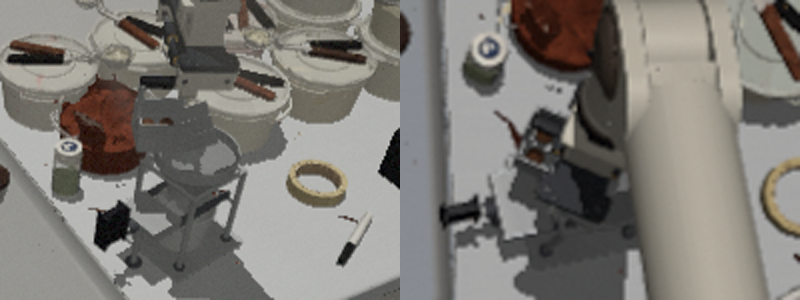

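The scoop is level over the mouth. I'll lower it so its underside meets the near rim, then arc it to pivot in the grip.

Call:
step_arm(
  rows=[-1,0,0,0.01,0,-1,0,0,0.008,0,-1,0,0,0.006,0,-1,0,0,0.004,0,-1,0,0,0,0,-1,0,0,0,0],
  grip_force=25,
)

```text
t: 10.07
tool_pos: [0.5918, -0.2078, 0.2796]
orientation: [[0.423, 0.906, 0.001], [0.906, -0.423, -0.002], [-0.001, 0.001, -1.0]]
force: [-4.1, -0.6, 7.4]
width: 0.0177
gripper_force: 25.0
```

Call:
step_arm(
  rows=[-1,-0.0084,0,0.002,0,-1,-0.0084,0,0.0022,0,-1,-0.008,0,0.0035,0,-1,-0.008,0,0.0035,0,-1,0,0,0,0],
)

```text
t: 10.7
tool_pos: [0.5789, -0.2386, 0.2682]
orientation: [[0.424, 0.906, 0.004], [0.906, -0.424, -0.002], [-0.0, 0.004, -1.0]]
force: [0.3, -1.3, 5.2]
width: 0.0179
gripper_force: 25.0
```

Run:
```python
from station import env, snapshot
from h import *
import pickle
w=snapshot('scene')
s=env.sense();print(s['tool_pos'],s['force'],s['moment'],s['width'])
cv2.imwrite('pics/s5.png',cv2.resize(w['frame'][90:210,300:440],(700,600),interpolation=cv2.INTER_CUBIC))
```

```text
[ 0.579046   -0.23836092  0.26833613] [ 1.22416293 -1.34611898  4.82158319] [-0.15893732  0.02813923  0.02573702] 0.01840774548739684
```

View pics/s5.png

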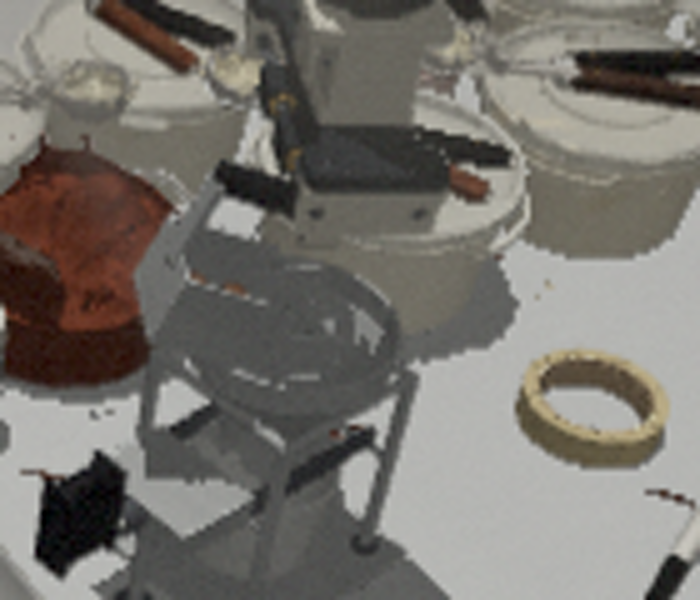

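The picture shows the scoop tipped about 20–25° on the near rim, with the lip inside the mouth. The bar runs from (218,170) to (295,205) in the crop. I'll continue the arc.

Call:
step_arm(
  rows=[-1,-0.0072,0,0.0048,0,-1,-0.0072,0,0.0048,0,-1,-0.0063,0,0.006,0,-1,-0.0062,0,0.006,0,-1,-0.0052,0,0.007,0,-1,-0.005,0,0.007,0,-1,0,0,0,0],
)

```text
t: 11.62
tool_pos: [0.5626, -0.2742, 0.2315]
orientation: [[0.425, 0.905, 0.002], [0.905, -0.425, -0.004], [-0.003, 0.004, -1.0]]
force: [2.4, -6.5, -1.4]
width: 0.0179
gripper_force: 25.0
```

Call:
step_arm(
  rows=[-1,-0.004,0,0.0078,0,-1,-0.004,0,0.0077,0,-1,-0.002,0,0.003,0,-1,0,0,0,0],
)

```text
t: 12.12
tool_pos: [0.5608, -0.2829, 0.2149]
orientation: [[0.425, 0.905, 0.007], [0.905, -0.425, -0.005], [-0.001, 0.009, -1.0]]
force: [4.2, -6.0, 4.5]
width: 0.0181
gripper_force: 25.0
```

Run:
```python
from station import env, snapshot
from h import *
import pickle
w=snapshot('scene')
s=env.sense();print(s['tool_pos'],s['force'],s['moment'],s['width'])
cv2.imwrite('pics/s6.png',cv2.resize(w['frame'][90:210,300:440],(700,600),interpolation=cv2.INTER_CUBIC))
```

```text
[ 0.56078507 -0.28294156  0.21490873] [ 3.61897405 -6.50157616  3.47199466] [-1.04921841 -1.08133582 -0.20961364] 0.0180546839766706
```

View pics/s6.png

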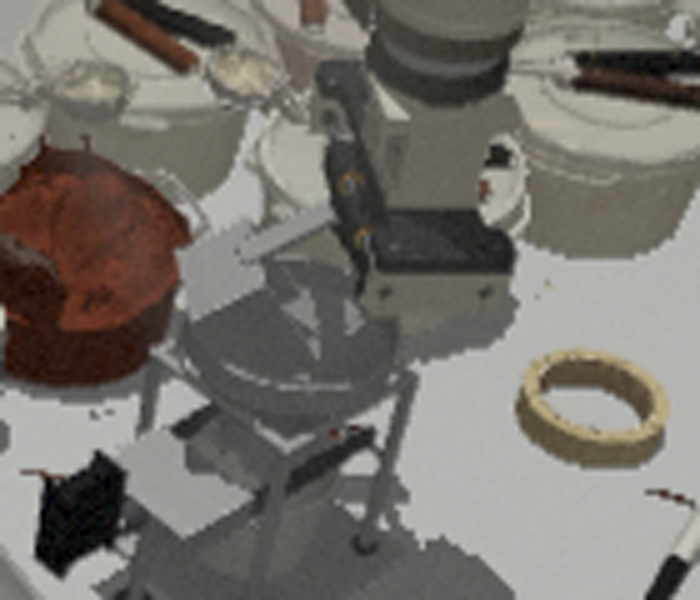

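Tipped by about 60°, with the lip deep in the funnel. I'll go a few degrees more and give it a small shake. Then I'll retrace the arc and check for brown pixels by mask.

Call:
step_arm(
  rows=[-1,-0.003,0,0.004,0,-1,0,0,0,0,-1,0,0.004,0,0,-1,0,-0.008,0,0,-1,0,0.008,0,0,-1,0,-0.004,0,0,-1,0,0,0,0,-1,0,0,0,0],
)

```text
t: 13.18
tool_pos: [0.56, -0.2851, 0.2109]
orientation: [[0.424, 0.906, 0.008], [0.906, -0.424, -0.004], [-0.0, 0.009, -1.0]]
force: [5.0, -4.9, 6.0]
width: 0.018
gripper_force: 25.1
```

```bash
cat > look.py <<'E'
from station import env, snapshot
from h import *
import sys
s=env.sense();print(s['t'],s['tool_pos'].round(4),s['force'].round(1),s['moment'].round(2),s['width'].round(4),s['joint_positions'].round(2))
for n in('scene','top','wrist'):
    w=snapshot(n);cv2.imwrite(f'pics/{sys.argv[1]}_{n}.png',w['frame'])
    h=cv2.cvtColor(w['frame'],cv2.COLOR_BGR2HSV)
    m=((h[...,0]<20)&(h[...,1]>90)&(h[...,2]>35)).astype(np.uint8)
    u,v=proj(w,[s['tool_pos']-[0,0,.06]])[0].astype(int)
    R=75 if n!='wrist' else 300
    print(n,(u,v),[(ce.round().tolist(),int(st[4]),w['frame'][tuple(p[len(p)//2][::-1])].tolist()) for ce,st,p in blobs(w,m,(max(u-R,0),max(v-R,0),u+R,v+R),5)])
E
python3 look.py a
```

```text
Traceback (most recent call last):
  File "look.py", line 4, in <module>
    s=env.sense();print(s['t'],s['tool_pos'].round(4),s['force'].round(1),s['moment'].round(2),s['width'].round(4),s['joint_positions'].round(2))
                                                                                               ^^^^^^^^^^^^^^^^
AttributeError: 'float' object has no attribute 'round'
```

Call:
step_arm(
  rows=[-1,0,0,-0.01,0,-1,0,0,-0.015,0,-1,0,0,-0.02,0,-1,0,0,-0.02,0,-1,0,0,-0.02,0,-1,0,0,-0.015,0,-1,0,0,0,0],
)

```text
t: 14.05
tool_pos: [0.5574, -0.2826, 0.3101]
orientation: [[0.422, 0.906, 0.002], [0.906, -0.422, -0.001], [-0.0, 0.003, -1.0]]
force: [0.8, -0.4, -2.3]
width: 0.018
gripper_force: 24.9
```

```bash
sed -i "s/s\['width'\].round(4)/round(s['width'],4)/" look.py; python3 look.py a
```

```text
14.05 [ 0.5574 -0.2826  0.3101] [ 0.8 -0.4 -2.3] [-0.15 -0.03  0.02] 0.018 [ 1.05  0.5  -0.88  1.53  0.4   1.3  -0.32]
scene (np.int64(378), np.int64(137)) [([361.0, 85.0], 7, [65, 75, 103]), ([362.0, 90.0], 9, [69, 80, 107]), ([329.0, 96.0], 97, [37, 55, 88]), ([429.0, 107.0], 60, [21, 30, 38]), ([374.0, 117.0], 10, [72, 90, 112]), ([318.0, 144.0], 1269, [45, 56, 95]), ([393.0, 126.0], 26, [55, 69, 103])]
top (np.int64(368), np.int64(198)) [([342.0, 138.0], 1369, [16, 26, 59]), ([410.0, 142.0], 61, [32, 49, 90]), ([320.0, 183.0], 12, [14, 20, 47]), ([430.0, 199.0], 5, [50, 65, 79]), ([431.0, 203.0], 8, [55, 73, 88])]
wrist (np.int64(257), np.int64(214)) [([445.0, 57.0], 14947, [23, 41, 106]), ([329.0, 182.0], 27, [22, 31, 71]), ([362.0, 212.0], 13, [26, 34, 69]), ([482.0, 244.0], 425, [52, 77, 137]), ([217.0, 268.0], 232, [35, 51, 61]), ([294.0, 269.0], 236, [35, 77, 100]), ([444.0, 284.0], 52, [61, 81, 130]), ([319.0, 311.0], 1131, [28, 66, 87]), ([152.0, 312.0], 478, [28, 65, 85]), ([104.0, 310.0], 6, [35, 62, 77])]
```

No nuggets are visible in the scoop. I'll carry it back over the tray and check the funnel from above.

Call:
step_arm(
  rows=[-1,0.015,-0.008,0,0,-1,0.03,-0.016,0,0,-1,0.035,-0.019,0,0,-1,0.035,-0.019,0,0,-1,0.035,-0.019,0,0,-1,0.035,-0.019,0,0,-1,0.035,-0.019,0,0,-1,0.035,-0.019,0,0,-1,0.035,-0.019,0,0,-1,0.035,-0.019,0,0,-1,0.035,-0.019,0,0,-1,0.035,-0.019,0,0],
)

```text
t: 15.7
tool_pos: [0.5279, 0.1682, 0.308]
orientation: [[0.421, 0.907, -0.001], [0.907, -0.421, -0.0], [-0.001, -0.001, -1.0]]
force: [0.7, -0.8, -2.9]
width: 0.0179
gripper_force: 24.9
```

Call:
step_arm(
  rows=[-1,0.025,-0.013,0.01,0,-1,0.01,-0.005,0.02,0,-1,0,0,0.02,0,-1,0,0,0.01,0,-1,0,0,0,0],
)

```text
t: 16.32
tool_pos: [0.5277, 0.2034, 0.2471]
orientation: [[0.424, 0.906, -0.002], [0.906, -0.424, -0.001], [-0.002, -0.002, -1.0]]
force: [-0.0, 0.7, -2.2]
width: 0.0183
gripper_force: 24.9
```

```bash
python3 look.py b
python3 - <<'E'
from h import *
for n,b in(('top',(315,165,385,230)),('scene',(330,135,395,190))):
    f=cv2.imread(f'pics/b_{n}.png').astype(int);m=((f[...,2]-f[...,0]>18)).astype(np.uint8)
    print(n,[(c.round(1).tolist(),int(s[4])) for c,s,p in blobs(None,m,b,3)])
E
```

```text
16.325 [0.5277 0.2034 0.2471] [-0.   0.7 -2.2] [-0.12 -0.    0.04] 0.0183 [ 0.32  0.48 -0.97  1.75  0.43  1.15 -1.22]
scene (np.int64(227), np.int64(212)) [([296.0, 142.0], 120, [37, 51, 102]), ([203.0, 143.0], 34, [37, 42, 58]), ([245.0, 150.0], 60, [39, 47, 63]), ([251.0, 152.0], 5, [30, 36, 49]), ([301.0, 161.0], 7, [18, 25, 47]), ([190.0, 162.0], 5, [114, 148, 182]), ([254.0, 167.0], 123, [38, 46, 63]), ([163.0, 201.0], 363, [26, 37, 62]), ([186.0, 213.0], 24, [35, 42, 99]), ([160.0, 283.0], 84, [41, 51, 66])]
top (np.int64(214), np.int64(214)) [([274.0, 146.0], 214, [30, 35, 50]), ([188.0, 152.0], 17, [14, 20, 36]), ([193.0, 154.0], 5, [17, 23, 38]), ([206.0, 165.0], 23, [33, 39, 124]), ([143.0, 183.0], 153, [21, 32, 70]), ([142.0, 207.0], 106, [21, 30, 65]), ([153.0, 235.0], 241, [23, 27, 41]), ([166.0, 233.0], 6, [35, 39, 56])]
wrist (np.int64(255), np.int64(214)) [([122.0, 15.0], 2062, [28, 34, 52]), ([432.0, 5.0], 405, [13, 22, 47]), ([160.0, 39.0], 124, [31, 37, 67]), ([396.0, 62.0], 1493, [44, 54, 217]), ([507.0, 218.0], 61, [30, 37, 55]), ([217.0, 269.0], 222, [39, 55, 65]), ([293.0, 254.0], 96, [50, 72, 86]), ([298.0, 263.0], 19, [24, 39, 49]), ([296.0, 287.0], 55, [32, 44, 51]), ([292.0, 284.0], 34, [32, 77, 102]), ([272.0, 311.0], 1541, [28, 66, 87]), ([300.0, 308.0], 6, [28, 66, 87]), ([110.0, 310.0], 7, [28, 57, 73]), ([203.0, 310.0], 5, [27, 57, 74]), ([107.0, 311.0], 5, [30, 65, 84]), ([225.0, 311.0], 5, [32, 68, 88])]
top [([320.1, 182.7], 18), ([372.0, 187.9], 7), ([345.9, 199.4], 88)]
scene [([332.9, 142.7], 121), ([371.0, 175.0], 3), ([366.8, 176.6], 5)]
```

Brown is visible in the throat at top-view pixel (346,199), and none shows in the scoop. I'll loosen the grip so the scoop swings upright under its own weight.

Call:
step_arm(
  rows=[-1,0,0,0.02,0,-1,0,0,0.02,0,-1,0,0,0.01,0,-1,0,0,0,0,-1,0,0,0,0,-1,0,0,0,0],
  grip_force=7,
)

```text
t: 17.23
tool_pos: [0.5284, 0.2057, 0.1991]
orientation: [[0.422, 0.906, 0.001], [0.906, -0.422, 0.001], [0.001, 0.001, -1.0]]
force: [0.1, -1.2, -2.3]
width: 0.0182
gripper_force: 7.0
```

```bash
python3 look.py c|head -1
python3 - <<'E'
from h import *
f=cv2.imread('pics/b_top.png').astype(int)[188:210,332:362];print('\n'.join(' '.join('%2d'%max(0,v) if v>9 else ' .' for v in r) for r in f[...,2]-f[...,0]))
import pickle
for n in('b','c'):
  f=cv2.imread(f'pics/{n}_scene.png').max(2)
  x=f[190:260:2,180:275:2]; print(n);print('\n'.join(''.join('#' if v<55 else '+' if v<110 else '.' for v in r) for r in x))
E
```

```text
17.225 [0.5284 0.2057 0.1991] [ 0.1 -1.2 -2.3] [ 0.02 -0.02  0.03] 0.0182 [ 0.29  0.53 -0.93  1.79  0.49  1.06 -1.26]
 .  .  .  .  .  .  .  .  .  .  .  .  .  .  .  .  .  .  .  .  .  .  .  .  .  .  .  .  .  .
 .  .  .  .  .  .  .  .  .  .  .  .  .  .  .  .  .  .  .  .  .  .  .  .  .  .  .  .  .  .
 .  .  .  .  .  .  .  .  .  .  .  .  .  .  .  .  .  .  .  .  .  .  .  .  .  .  .  .  .  .
 .  .  .  .  .  .  .  .  .  .  .  .  .  .  .  .  .  .  .  .  .  .  .  .  .  .  .  .  .  .
 .  .  .  .  .  .  .  .  .  .  .  .  .  .  .  .  .  .  .  .  .  .  .  .  .  .  .  .  .  .
 .  .  .  .  .  .  .  .  .  .  .  .  . 20 27 32 27  .  .  .  .  .  .  .  .  .  .  .  .  .
 .  .  .  .  .  .  .  .  .  .  .  .  . 37 44 45 42 18  .  .  .  .  .  .  .  .  .  .  .  .
 .  .  .  .  .  .  .  .  .  .  .  . 24 36 45 47 41 23  .  .  .  .  .  .  .  .  .  .  .  .
 .  .  .  .  .  .  .  . 26 37 25 16 22 34 41 45 37 17  .  .  .  .  .  .  .  .  .  .  .  .
 .  .  .  .  .  .  . 18 42 42 40 32 21 24 34 35 27 10  .  .  .  .  .  .  .  .  .  .  .  .
 .  .  .  .  .  .  . 22 42 46 42 34 18  . 12 14 19 16 17 13  .  .  .  .  .  .  .  
[... 3731 characters left out ...]
+++++.........
.................+++.++++++++++++++++++.........
...................+++++++++++++++++++..........
.................+++++++++++++++++++............
.................+++++++++++++++++..............
..................+++++++++++++++...............
...................++++++++++...................
...................+++++........................
................................................
................................................
................................................
................................................
................................................
................................................
................................................
```

All four nuggets can be counted in the throat. The scoop now hangs slightly lip-up, so I'll lower it onto the tray, where the flat bottom will level it.

Call:
step_arm(
  rows=[-1,0,0,0.025,0,-1,0,0,0.025,0,-1,0,0,0.02,0,-1,0,0,0.012,0,-1,0,0,0.006,0,-1,0,0,0.005,0,-1,0,0,0.005,0,-1,0,0,0.004,0,-1,0,0,0,0,-1,0,0,0,0],
)

```text
t: 18.62
tool_pos: [0.5287, 0.2064, 0.0982]
orientation: [[0.422, 0.907, 0.002], [0.907, -0.422, 0.001], [0.002, 0.002, -1.0]]
force: [-2.7, -0.6, 4.9]
width: 0.0177
gripper_force: 7.0
```

```bash
python3 look.py d|head -1
python3 - <<'E'
from h import *
f=cv2.imread('pics/d_scene.png').max(2)
x=f[200:272:2,180:275:2]; print('\n'.join(''.join('#' if v<55 else '+' if v<110 else '.' for v in r) for r in x))
E
```

```text
18.625 [0.5287 0.2064 0.0982] [-2.7 -0.6  4.9] [-0.07  0.43  0.01] 0.0177 [ 0.21  0.66 -0.83  1.86  0.62  0.9  -1.36]
................+####+++#####+..................
.................+##########++..................
..................+########+++..................
.................+++######++++..................
.................+++++++++++++..................
...............+..++.+.....+.++.................
........+........++++++++++++++.................
...+++++..+......++++++++++++++.................
..........+......+++++++++++##+.................
.+......++........++++++++++#+..................
.+....+.++.......#++++++++++##+.................
...+..++........+#++++++++++##+.................
................+#++++++++++##+.................
................#+############+.................
................#++#########+++.................
................++##+########++.................
..............+###+#+++#######.....+............
..............##+#++++++++###++...+++...........
..............##++##+#####+++#++++++++..........
..............##++#+++##+#+#+++++++++...........
..............+###############++++++............
................++++++++++++++++++..+++.........
................+++++++++++++++++++++++.........
................+++++++++++++++++++++++.........
.................++++++++++++++++++++++.........
..................+++.+++++++++++++++++.........
..................+++++++++++++++++++++.........
..................+++++++++++++++++++++.........
...................++++++++++++++++++...........
..................++++++++++++++++++............
...................++++++++++++++...............
...................+++++++++++..................
....................++++++......................
................................................
................................................
..............................................++
```

Call:
step_arm(
  rows=[-1,0,0,0.004,0,-1,0,0,0,0,-1,0,0,0,0,-1,0,0,0,0],
  grip_force=3,
)

```text
t: 19.27
tool_pos: [0.5281, 0.2054, 0.0927]
orientation: [[0.422, 0.906, 0.0], [0.906, -0.422, 0.0], [0.0, 0.0, -1.0]]
force: [-1.2, -1.0, 3.4]
width: 0.0181
gripper_force: 3.0
```

Call:
step_arm(
  rows=[-0.55,0,0,0,0,-0.5,0,0,0,0,-0.3,0,0,0,0,0,0,0,0,0,0.5,0,0,0,0,0.5,0,0,0,0,0.5,0,0,-0.01,0,0.5,0,0,-0.03,0,0.5,0,0,-0.04,0,0.5,0,0,-0.05,0,0.5,0,0,-0.05,0,0.5,0,0,0,0],
)

```text
t: 20.78
tool_pos: [0.53, 0.2072, 0.2775]
orientation: [[0.422, 0.907, 0.008], [0.907, -0.422, 0.002], [0.006, 0.006, -1.0]]
force: [0.0, -0.5, 0.3]
width: 0.0686
gripper_force: 0.0
```

```bash
python3 look.py e|head -1
python3 - <<'E'
from h import *
f=cv2.imread('pics/e_scene.png').max(2)
x=f[210:282:2,180:275:2]; print('\n'.join(''.join('#' if v<55 else '+' if v<110 else '.' for v in r) for r in x))
# rod grip from top & scene: initial images
import pickle
d=pickle.load(open('s0.pkl','rb'));T,S=d['top'],d['scene']
for z in(.15,.14,.13): print(z,onz(T,(300.3,208.5),z))
print(tri(T,(300.3,208.5),S,(315.4,188)), proj(S,[onz(T,(300.3,207.5),.15)]))
E
```

```text
20.775 [0.53   0.2072 0.2775] [ 0.  -0.5  0.3] [-0.05 -0.06  0.05] 0.0686 [ 0.34  0.45 -0.99  1.71  0.4   1.19 -1.2 ]
................................................
........+.......................................
...+++++..+.....................................
..........+.....................................
.+......++......................................
.++.....++......................................
...+++++........................................
................................................
................................................
................................................
................................................
....................###############.............
....................###############.............
....................###############.............
....................+#############+.............
....................++++++++++++++..++++........
....................++++++++++++++++++++........
....................+++++++++++++++++++++.......
....................+++++++++++++++++++.........
....................++...+++++++++++++..........
..
[... 278 characters left out ...]
++++++.......
.....................++++++++++++++++++++.......
.....................+++++++++++++++++..........
.....................+++++++++++++..............
...............................................+
..............................................++
..........................................++++++
........................................++++++++
+.....................................++++++++++
+...................................++++++++++++
++...............................+++++++++++++++
0.15 [ 0.54815885 -0.07855228  0.15      ]
0.14 [ 0.54983533 -0.07946621  0.14      ]
0.13 [ 0.55151181 -0.08038015  0.13      ]
[ 0.54953744 -0.07982866  0.14000346] [[314.88285716 185.12367099]]
```

The scoop stands upright and empty. The grip is at about (0.5485, -0.079), with the rod pointing along about 100°. I'll move so the wrist camera can see it.

Call:
step_arm(
  rows=[0.5,0,0,0,-0.153,0.5,0,0,0,-0.153,0.5,0,0,0,-0.153,0.5,0,0,0,-0.153,0.5,-0.045,-0.004,0,0,0.5,-0.045,-0.004,0,0,0.5,-0.045,-0.004,0,0,0.5,-0.045,-0.004,0,0,0.5,-0.045,-0.004,0,0,0.5,-0.045,-0.004,0,0,0.5,-0.045,-0.004,0,0,0.5,-0.045,-0.004,0,0],
)

```text
t: 22.42
tool_pos: [0.5584, -0.1562, 0.2708]
orientation: [[-0.175, 0.984, -0.003], [0.984, 0.175, 0.001], [0.001, -0.002, -1.0]]
force: [0.7, 1.3, -0.8]
width: 0.0687
gripper_force: 0.0
```

Call:
step_arm(
  rows=[0.5,0,0,0,0,0.5,0,0,0,0],
)

```text
t: 22.68
tool_pos: [0.5587, -0.1539, 0.2712]
orientation: [[-0.176, 0.984, -0.002], [0.984, 0.176, 0.002], [0.002, -0.002, -1.0]]
force: [-0.6, 0.4, 0.0]
width: 0.0689
gripper_force: 0.0
```

Run:
```python
from station import env, snapshot
from h import *
s=env.sense();w=snapshot('wrist');print(s['tool_pos'],s['orientation'].round(3).tolist())
e=proj(w,[[.5485,-.079,.15]])[0];print(e)
m=(w['frame'].max(2)<50).astype(np.uint8);u,v=e.astype(int)
for ce,st,p in blobs(w,m,(u-60,v-60,u+60,v+60),60):
    b=cv2.boxPoints(cv2.minAreaRect(p.astype(np.float32)));print(ce,st,b.round(1).tolist(),[onz(w,q,.15).round(4)[:2].tolist() for q in b])
f=w['frame'].max(2)[max(v-45,0):v+60:3,u-75:u+75:3];print('\n'.join(''.join('#' if x<50 else '+' if x<110 else '.' for x in r) for r in f))
```

```text
[ 0.55866736 -0.15390854  0.2712249 ] [[-0.176, 0.984, -0.002], [0.984, 0.176, 0.002], [0.002, -0.002, -1.0]]
[259.04911967 106.80371249]
[259.58100559 113.93296089] [248  90  27  50 358] [[248.0, 90.0], [274.0, 90.0], [274.0, 139.0], [248.0, 139.0]] [[0.5369, -0.0672], [0.5585, -0.0634], [0.5663, -0.1035], [0.5438, -0.1075]]
..................................................
..................................................
..................................................
..................................................
..................................................
..................................................
..................................................
..................................................
..................................................
.............................+....................
.....................+#########...................
......................########....................
.......................+#++++.....................
........................#++++.....................
........................#++++.....................
.......
[... 312 characters left out ...]
..........+#++++.....................
.......................+#++++.....................
......................++#++++.....................
......................###+++##....................
......................#########...................
......................#+++.+......................
..................................................
..................................................
.......................++..++.....................
.......................++++++.....................
.......................+++++++....................
......................++++++++..+++...............
..............+++++++++++++++++++++++++...........
.............+++..++..+..++++++++++++++...........
```

The mask puts the grip centre at about (0.551, -0.084) and aligned with the tool. I'll move over it, lower and close.

Call:
step_arm(
  rows=[0.5,0.025,0.0017,0,0,0.5,0.025,0.0015,0,0,0.5,0.02,0.0015,0,0,0.5,0,0,0.03,0,0.5,0,0,0.03,0,0.5,0,0,0.03,0,0.5,0,0,0.03,0,0.5,0,0,0.026,0,0.5,0,0,0,0,0.5,0,0,0,0],
)

```text
t: 23.98
tool_pos: [0.5524, -0.0842, 0.1274]
orientation: [[-0.176, 0.984, 0.001], [0.984, 0.176, 0.0], [-0.0, 0.001, -1.0]]
force: [-0.4, 0.3, 0.3]
width: 0.0689
gripper_force: 0.0
```

Call:
step_arm(
  rows=[0,0,0,0,0,-0.3,0,0,0,0,-0.6,0,0,0,0,-1,0,0,0,0,-1,0,0,0,0,-1,0,0,0,0,-1,0,0,0,0],
  grip_force=45,
)

```text
t: 24.85
tool_pos: [0.5516, -0.0851, 0.1264]
orientation: [[-0.176, 0.984, -0.0], [0.984, 0.176, -0.0], [-0.0, -0.0, -1.0]]
force: [-1.3, 0.2, 1.3]
width: 0.0136
gripper_force: 45.0
```

Gripped with a 14 mm opening. I'll record the start position and pull.

Call:
step_arm(
  rows=[-1,0.008,0,0,0,-1,0.01,0,0,0,-1,0.01,0,0,0,-1,0.01,0,0,0,-1,0.01,0,0,0,-1,0.01,0,0,0,-1,0.008,0,0,0,-1,0.004,0,0,0,-1,0,0,0,0,-1,0,0,0,0,-1,0,0,0,0],
)

```text
t: 26.22
tool_pos: [0.5387, -0.0206, 0.1263]
orientation: [[-0.173, 0.985, -0.002], [0.985, 0.173, -0.007], [-0.006, -0.004, -1.0]]
force: [-3.8, -10.4, 6.5]
width: 0.0143
gripper_force: 45.1
```

```bash
python3 look.py f|head -1
python3 - <<'E'
from h import *
a=cv2.resize(cv2.imread('pics/f_scene.png')[130:220,270:390],(600,450),interpolation=cv2.INTER_CUBIC)
b=cv2.resize(cv2.imread('pics/f_top.png')[170:230,300:380][:,20:],(200,200),interpolation=cv2.INTER_CUBIC)
o=np.zeros((450,800,3),np.uint8);o[:,:600]=a;o[:200,600:]=b
cv2.imwrite('pics/f.png',o)
E
```

```text
26.225 [ 0.5387 -0.0206  0.1263] [ -3.8 -10.4   6.5] [-1.75  0.54  0.61] 0.0143 [ 0.75  0.64 -1.    1.91  0.67  0.97 -0.4 ]
```

Call:
step_arm(
  rows=[-1,0.004,0,0,0,-1,0.004,0,0,0,-1,0,0,0,0,-1,0,0,0,0,-1,0,0,0,0,-1,0,0,0,0],
)

```text
t: 27.12
tool_pos: [0.5372, -0.013, 0.1263]
orientation: [[-0.172, 0.985, -0.003], [0.985, 0.172, -0.007], [-0.007, -0.004, -1.0]]
force: [-4.8, -11.5, 7.4]
width: 0.0138
gripper_force: 45.1
```

```bash
python3 look.py g|head -1
python3 - <<'E'
from h import *
a=cv2.resize(cv2.imread('pics/g_scene.png')[140:220,280:380],(750,600),interpolation=cv2.INTER_CUBIC)
f=cv2.imread('pics/g_top.png').astype(int);d=f[...,2]-f[...,0]
b=np.zeros((600,50,3),np.uint8)
cv2.imwrite('pics/g.png',a)
print('\n'.join(' '.join('%2d'%v if v>9 else ' .' for v in r) for r in d[186:212,332:364]))
f=cv2.imread('pics/g_scene.png').astype(int);d=f[...,2]-f[...,0]
print([(c.round(1).tolist(),int(s[4])) for c,s,p in blobs(None,(d>15).astype(np.uint8),(320,150,385,215),3)])
E
```

```text
27.125 [ 0.5372 -0.013   0.1263] [ -4.8 -11.5   7.4] [-1.97  0.63  0.55] 0.0138 [ 0.73  0.64 -1.    1.91  0.67  0.97 -0.42]
 .  .  .  .  .  .  .  .  .  .  .  .  .  .  .  .  .  .  .  .  .  .  .  .  .  .  .  .  .  .  .  .
 .  .  .  .  .  .  .  .  .  .  .  .  .  .  .  .  .  .  .  .  .  .  .  .  .  .  .  .  .  .  .  .
 .  .  .  .  .  .  .  .  .  .  .  .  .  .  .  .  .  .  .  .  .  .  .  .  .  .  .  .  .  .  .  .
 .  .  .  .  .  .  .  .  .  .  .  .  .  .  .  .  .  .  .  .  .  .  .  .  .  .  .  .  .  .  .  .
 .  .  .  .  .  .  .  .  .  .  .  .  .  .  .  .  .  .  .  .  .  .  .  .  .  .  .  .  .  .  .  .
 .  .  .  .  .  .  .  .  .  .  .  .  .  .  .  .  .  .  .  .  .  .  .  .  .  .  .  .  .  .  .  .
 .  .  .  .  .  .  .  .  .  .  .  .  .  .  .  .  .  .  .  .  .  .  .  .  .  .  .  .  .  .  .  .
 .  .  .  .  .  .  .  .  .  .  .  .  .  .  .  .  .  .  .  .  .  .  .  .  .  .  .  .  .  .  .  .
 .  .  .  .  .  .  .  .  .  .  .  .  .  .  .  .  .  .  .  .  .  .  .  .  .  .  .  .  .  .  .  .
 .  .  .  .  .  .  .  .  .  .  .  .  .  .  .  .  .  .  .  .  .  .  .  .  .  .  .  .  .  .  .  .
 .  .  .  .  .  
[... 906 characters left out ...]
.  .  .  .  .  .  .  .  .  .  .  .  .
 .  .  .  .  .  .  .  .  .  .  .  . 13 23 13  .  .  .  .  .  .  .  .  .  .  .  .  .  .  .  .  .
 .  .  .  .  .  .  .  .  .  .  .  .  . 10 13  .  .  .  .  .  .  .  .  .  .  .  .  .  .  .  .  .
 .  .  .  .  .  .  .  .  .  .  .  .  .  .  .  .  .  .  .  .  .  .  .  .  .  .  .  .  .  .  .  .
 .  .  .  .  .  .  .  .  .  .  .  .  .  .  .  .  .  .  .  .  .  .  .  .  .  .  .  .  .  .  .  .
 .  .  .  .  .  .  .  .  .  .  .  .  .  .  .  .  .  .  .  .  .  .  .  .  .  .  .  .  .  .  .  .
 .  .  .  .  .  .  .  .  .  .  .  .  .  .  .  .  .  .  .  .  .  .  .  .  .  .  .  .  .  .  .  .
[([325.6, 155.9], 166), ([371.0, 175.0], 3), ([366.8, 176.6], 5), ([357.4, 189.8], 5)]
```

View pics/g.png

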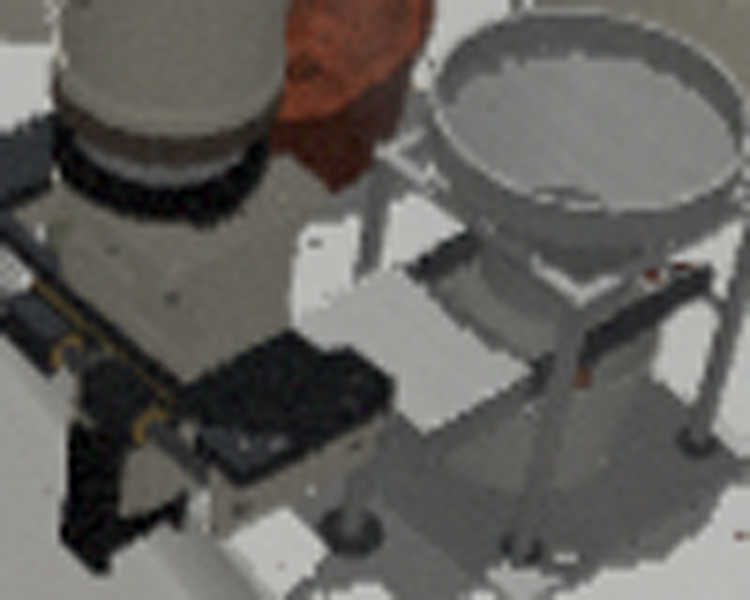

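The picture shows the funnel empty and the grip pulled out. One small brown fleck sits at scene pixel (357,190), between cup and channel. I'll check whether it was there before the pull and brighten the throat view numerically.

Run:
```python
from h import *
for n in 'bdefg':
    f=cv2.imread(f'pics/{n}_scene.png').astype(int);d=f[...,2]-f[...,0]
    print(n);print('\n'.join(' '.join('%3d'%v for v in r) for r in d[186:194,352:364]))
for n in 'bg':
  f=cv2.imread(f'pics/{n}_top.png').astype(int); print(n)
  print('\n'.join(' '.join('%3d/%2d'%(p[2],max(0,100*(p[2]-p[0])//max(p[2],1))) for p in r) for r in f[192:212,336:358]))
import pickle
T=pickle.load(open('s0.pkl','rb'));S=T['scene'];T=T['top']
C=[.578,-.242]
print('throat',proj(T,[[*C,.094],[*C,.02],[*C,.076]]),'scene',proj(S,[[*C,.094],[*C,.076],[*C,.02]]))
for z in(.1,.085,.076,.02): print(z,onz(S,(357.4,189.8),z)-[*C,0], onz(T,(339.3,199),z)-[*C,0],onz(T,(349.2,203),z)-[*C,0])
```

```text
b
  2   3   0   0   3   2  -7  -4   0  -1  -2   1
 -2  -1   1  -1  -1   0   1  -2   1   2   4   4
  1   0   1   1   1  -2   0   2   3   3   4   3
 -2   0  -1   2   1   2   4   2   2   2   2   4
  0   0   1   0   2   3   1   2   1   3   3   3
 -2   3   2   1   3   4   2   4   1   3   3   3
  1   2   1   1   4   3   4   2   2   3   4   5
  3   1   1   0   3   3   3   2   4   2   2   2
d
  3   2   2   1   0   1   0   1  -1  -1   4   3
  1   1   1  -1   0   1   1   3   1   3   3   4
 -2   0   1   3   1   0   0   0   3   4   3   4
 -4  -1   1  -1   0   1   2   3   3   4   4   3
  3   2   2   2   2   3   4   3   2   1   3   3
 -1   3   2   1   2   4   0   2   1   3   3   3
  2   0   2   1   3   3   1   5   2   5   2   5
  3   2   3   2   4   3   2   3   3   2   2   1
e
  1   0  -1   2   2   0  -2  -3  -1  -2   0   1
  0   0   1  -1   2   1  -3   1   2   1   3   2
 -3   0   1  -1   2   0  -1   1   4   2   4   0
 -4  -1   2   2   1   3   3   0   1   2   1   3
  0  -1  -1  -2   3   5   2   2   2   3   2   4
 -3   1   2   1   4   4   3   5   2   3   3   2
  3   0   1   0   4   4   3   4   3   
[... 6947 characters left out ...]
1/ 0 103/ 0 104/ 0 101/ 0 104/ 0 102/ 0 101/ 0
throat [[345.86042831 201.64487812]
 [342.21722604 205.36569912]
 [344.94524146 202.5795631 ]] scene [[353.4684401  177.71436296]
 [352.50928063 181.95366907]
 [349.63372165 194.66310389]]
0.1 [-0.05512113  0.02521268  0.1       ] [0.00869026 0.02316647 0.1       ] [-0.00607656 -0.01006428  0.1       ]
0.085 [-0.04326035  0.0137135   0.085     ] [0.01148312 0.02054352 0.085     ] [-0.00341993 -0.01299382  0.085     ]
0.076 [-0.03614388  0.006814    0.076     ] [0.01315884 0.01896975 0.076     ] [-0.00182595 -0.01475154  0.076     ]
0.02 [ 0.00813637 -0.03611626  0.02      ] [0.02358553 0.00917738 0.02      ] [ 0.00809213 -0.02568848  0.02      ]
```

The fleck's ray enters the cup over its rim and matches the nugget seen through the throat at about (349,203), so it's inside the cup. As a last check I'll look for new brown spots outside the dispenser.

Run:
```python
from station import snapshot,hand_in,env
from h import *
for n in('top','scene'):
    b=cv2.imread(f'pics/e_{n}.png').astype(int);g=snapshot(n)['frame'].astype(int)
    br=lambda f:(f[...,2]-f[...,0])
    m=((br(g)>20)&(br(b)<10)).astype(np.uint8)
    print(n,[(c.round().tolist(),int(s[4])) for c,s,p in blobs(None,m,(0,0,512,384),3)])
s=env.sense();print(s['t'],s['tool_pos'],s['force'])
```

```text
top [([284.0, 187.0], 69), ([305.0, 190.0], 21), ([281.0, 205.0], 18)]
scene [([448.0, 22.0], 7), ([445.0, 25.0], 4), ([445.0, 28.0], 3), ([448.0, 32.0], 7), ([457.0, 87.0], 3), ([231.0, 137.0], 58), ([211.0, 140.0], 54), ([239.0, 149.0], 7), ([238.0, 153.0], 3), ([212.0, 157.0], 3), ([287.0, 179.0], 9), ([288.0, 186.0], 8), ([357.0, 190.0], 3), ([299.0, 196.0], 9)]
27.375 [ 0.53718633 -0.01301368  0.12627456] [ -4.40510533 -11.20761312   6.43150969]
```

```bash
python3 -c "
from station import hand_in; print(hand_in())"
```

```text
the job is handed in; nothing more can be done
None
```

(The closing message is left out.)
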